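# Hang a sample plate to dry in cross-lock tweezers

### The job

Using the self-closing tweezers that hang in the stand, take the taller of the two metal sample plates out of the slotted rack: squeeze the tweezers open over the top of the plate while it stands in the rack, and let go of them completely so that they hold the plate by their own spring. Then take the tweezers again by their hub and hang them by the crossbar in the two V cradles of the stand, with the plate hanging freely below. The gripper must never touch the tall plate, and the short plate, the flask and the beaker stay where they are.

Things in the scene. Friction and masses are not known exactly. Their poses are not given: they have to be found in the camera images.
- tweezers_hub (a point): Cross-lock steel tweezers, 137 mm long, 100 g, jaws down. Point: centre of the hub, on the axis of the crossbar. Axes: x along crossbar (8 mm rod, 110 mm long), y the way jaws and squeeze pads move, z up. Hub: dark block 24 (x) x 16 (y) mm, from 9 mm below to 11 mm above the point; gripped across y it does not work the jaws if the fingers reach no lower than 9 mm below the point
- tweezers_pads (a point): Point midway between the two flat squeeze pads of the tweezers' legs, 39 mm below the hub point; same axes. Pads: 18 mm wide (x), from 21 mm above to 21 mm below this point; over their outer faces (y) 33 mm at the top and 46 mm at the bottom at rest, 28 mm and parallel when squeezed to the stop. Squeezing them along y opens the jaws; it takes about 15 N here, more nearer the hub, 30 N is ample
- tweezers_jaw (a point): Point midway between the jaw blades, 112 mm below the hub point; same axes. Blades: 20 mm wide (x), from 14 mm above to 14 mm below this point; at rest shut, 33 mm apart when fully squeezed; let go, they spring shut and pinch with about 4 N. The legs cross above them, so a plate can enter about 28 mm between the blades from the tips
- leg_left (a joint): Opening angle of the tweezers' leg whose pad is on +y: 0 shut, 0.15 fully squeezed, about 0.022 when gripping a plate squarely
- leg_right (a joint): The same for the leg whose pad is on -y
- cradle (a point): Stand, fixed: aluminium base 140 x 110 x 8 mm, two posts 90 mm apart along its x axis (78 mm clear between), each with an upward-open V cradle, 30 mm wide at the mouth along y, mouth edges 10 to 14 mm above this point. Point: midway between the cradles, where the crossbar's centre lies when hung, 205 mm above the table. Open to both sides along y. The tweezers start hung here
- tall_plate_top (a point): Middle of the top edge of the taller plate: bare steel, 75 mm high, 50 mm wide (its x), 5 mm thick (its y), about 70 g, standing loosely upright in one pocket of the rack. z up
- tall_plate_center (a point): Centre of the tall plate, 37.5 mm below its top edge
- short_plate_center (a point): Centre of the short plate, a bystander in the rack's other pocket: 48 mm high, 50 mm wide, 5 mm thick, centre 24 mm above its lower edge
- rack_mid (a point): The rack, fixed: white plastic, base 90 x 120 x 8 mm. This point is at its middle, on top of the base, 8 mm above the table, where the plates stand. Two pockets 54 mm long along its x axis, 7 mm wide and 30 mm deep, centred 24 mm either side along its y axis
- flask: Bystander: white plastic bottle, 56 mm across, 110 mm high, origin at the middle of its foot
- beaker: Bystander: glass beaker, 68 mm across, 75 mm high, origin at the middle of its foot
Mind the look-alikes: they are no part of the job. What is shaped like the part that bears tweezers_hub but yellow is not meant.

How it is judged (in metres and radians):
On the way:
1. the tweezers, let go by the gripper, hold the tall plate by its top while it stands in the rack (contact force between the fingers and tweezers below 0.1 N and contact force between each of leg_left, leg_right and tall_plate above 1 N and distance between tweezers_jaw and tall_plate_top below 0.025 m and horizontal distance between tall_plate_center and rack_mid below 0.04 m and height (world z) of tall_plate_center below 0.06 m), for 0.3 s.
At the end, for the whole second after the job is handed in: tweezers hang at rest in both cradles (hub within 12 mm of the cradle point, crossbar within 0.1 rad), jaws grip the tall plate (within 25 mm of the middle of its top edge), plate clear of the stand, within 0.3 rad of upright; short plate within 15 mm, flask and beaker within 20 mm of their start (distance between tweezers_hub and cradle below 0.012 m and angle between the x axis of tweezers_hub and the x axis of cradle, either way round below 0.1 rad and distance between tweezers_jaw and tall_plate_top below 0.025 m and contact force between each of leg_left, leg_right and tall_plate above 1 N and contact force between tall_plate and stand below 0.05 N and angle between tall_plate_top's own z axis and vertical below 0.3 rad and linear speed of each of tall_plate, tweezers below 0.05 m/s and distance of short_plate_center from where it was at the start of the episode below 0.015 m and distance of each of flask, beaker from where it was at the start of the episode below 0.02 m); the robot touches nothing.
It fails at once if the gripper touches the tall plate (contact force between any of the fingers, the arm and tall_plate above 0.5 N).
It fails at once if the flask or the beaker is pushed away or the short plate leaves its place (distance of any of flask, beaker from where it was at the start of the episode above 0.02 m or distance of short_plate_center from where it was at the start of the episode above 0.015 m).
It also fails if it takes over 66 s, if anything falls off the work surface, if the arm or the gripper's body presses on something with over 40 N, if the wrist force passes 120 N, or if a joint passes its speed limit or range.

### The arm

A 7-joint arm with a two-finger parallel gripper is mounted at the origin on the work surface. World frame = base frame: x ahead of the robot, y to its left, z up, the work surface at z = 0. Lengths are in mm, angles in rad, forces in N, time in s.
With the tool pointing down it reaches from about 425 to 875 mm from the base axis. Payload 4.7 kg.
Tool frame: the origin (TCP) lies midway between the tips of the shut fingers; the grasp point (between the pads) lies arm.grasp_offset behind it (arm.grasp_offset is the distance from the TCP to the grasp point, in mm); y points along the fingers, z is the direction in which the jaws open and shut, and the axes are right-handed (so a half turn about y gives the same grasp; the last joint's range is limited). The gripper opens to 87 mm and grips with 3 to 60 N. Pads are 19 mm wide; open, the fingers measure 117 mm over their backs; the gripper's body (75 mm by 190 mm) begins 51 mm behind the grasp point.
Start: joints at [1.248, 0.321, -0.07, 1.45, 0.023, 1.371, -0.057], TCP at [214.785, -613.509, 222.587] pointing down, gripper open.
Joint ranges: [-2.86, 2.86], [-0.3, 2.09], [-1.38, 1.24], [0.06, 2.45], [-1.56, 4.7], [0.09, 2.05], [-2.69, 2.69]. Speed limits (rad/s): [2.57, 2.57, 3.14, 3.14, 3.14, 3.14, 3.14].

### API

Orientations are given as a rotation vector (axis times angle).
In Python, from plant import arm gives the robot as it stands.
- The arm moves only by the tool drive_tool, never from a script. Its argument "deltas" is a list that holds one entry, the list of rows, each a list of 7 numbers: the turn, a rotation vector about the tool's x, y, z in degrees, then the shift along the tool's x, y, z in mm, then the gripper's target within -1 to 1 (fully open at 1, half-way at 0, shut at -1). In form: [[[wx, wy, wz, dx, dy, dz, hand], ...]]. A call has exactly 8 rows; each row shifts and turns the commanded pose from where the row before left it, along the tool's axes as they then stand; what a row does not reach is not made up. A row lasts 1/12 s, in which the tool goes at most 41.7 mm and 7.16 degrees, less where a joint would pass 70% of its speed; a pose out of reach is approached as far as the arm can. A call with a gripper value outside its range is refused whole. The fingers move at their own pace and stop on an object; the grip force is fixed at half the most. Time passes only in rows, so rows that do not move let the fingers close, or fill a call up. It gives the time, the measured TCP pose, the force and the opening at its end, in the units of the state.
- arm.observe(): the state, without advancing time (a new reading comes with each control period).
- arm.get_image(name): name is "scene" or "top"; returns the picture (480x640x3 uint8, red, green, blue); there is no depth.
- arm.calibration(name): a dict with "fx", "fy", "cx", "cy" (pixels), "T" (4x4, takes a point from camera to world coordinates). Camera axes: x right, y down, z forward; pixel columns grow to the right and rows downward; lengths in mm; the calibration is good to about 2 mm. A picture is of the moment at which its call begins. calibration takes no time and is no camera call.
- arm.close_job(): hands the job in, once; it reports no verdict.
The state is a dict: "time": time; "joint_pos": joint angles; "joint_velocities": joint speeds; "joint_torque": joint torques, N m; "tcp_pos": TCP position; "eef_rot": TCP orientation; "contact_force": force on the tool from outside, world axes, zero at the start; "wrist_torque": the same for the moment, N m; "grip_width": opening from 0.0 (shut) to 1.0 (fully open).
Only numpy, scipy, OpenCV 4.12 (cv2) and the standard library are available. Lean on these libraries where they do the work, as an engineer would, in place of code of your own. Each camera call takes 0.05 s, during which the arm holds its last target. There are 200 camera calls.

## Working session

There is one attempt and no reset: what is moved stays moved. The work goes in short steps, Python scripts to look and compute and a tool call to move; the robot and the scene stay as the last step left them, time stands still between calls to the robot, and variables do not carry over. Pictures are saved under pics/ and viewed, about 8 in all and at most 12, crops included, and the job is handed in when it is done.

Besides the shell and the picture viewer there is one more tool, called as name([rows], argument=value, ...), one row to a line, values as JSON. drive_tool: Moves the arm, as the interface text tells. Its arguments: {"type":"object","properties":{"deltas":{"type":"array"}},"required":["deltas"]}

```bash
ls; mkdir -p pics; python3 - <<'E'
from plant import arm
import cv2,numpy as np
o=arm.observe();print({k:np.round(v,3).tolist() for k,v in o.items()},arm.grasp_offset)
for n in("scene","top"):
    im=arm.get_image(n);cv2.imwrite(f"pics/{n}0.png",im[...,::-1])
    c=arm.calibration(n);print(n,c["fx"],c["fy"],c["cx"],c["cy"],np.round(c["T"],3).tolist())
E
```

```text
pics
{'time': 0.0, 'joint_pos': [1.248, 0.322, -0.07, 1.452, 0.023, 1.371, -0.057], 'joint_velocities': [0.001, -0.001, 0.001, -0.0, -0.002, 0.001, -0.002], 'joint_torque': [0.0, -49.129, -0.404, -31.253, -0.064, 0.044, 0.0], 'tcp_pos': [214.607, -612.976, 221.484], 'eef_rot': [-0.347, 2.041, -2.037], 'contact_force': [0.277, 0.247, 0.807], 'wrist_torque': [-0.02, -0.032, 0.058], 'grip_width': 1.005} 18.700000000000003
scene 531.8829645615958 531.8829645615958 318.35488839876734 224.99475506555137 [[0.846, 0.315, -0.43, 959.119], [0.533, -0.467, 0.706, -648.188], [0.021, -0.826, -0.563, 712.437], [0.0, 0.0, 0.0, 1.0]]
top 606.6838781216828 606.6838781216828 309.07502119870736 242.79895629591675 [[-0.027, -0.981, 0.194, 289.512], [-1.0, 0.026, -0.005, 54.58], [0.0, -0.194, -0.981, 1389.1], [0.0, 0.0, 0.0, 1.0]]
```

View pics/scene0.png

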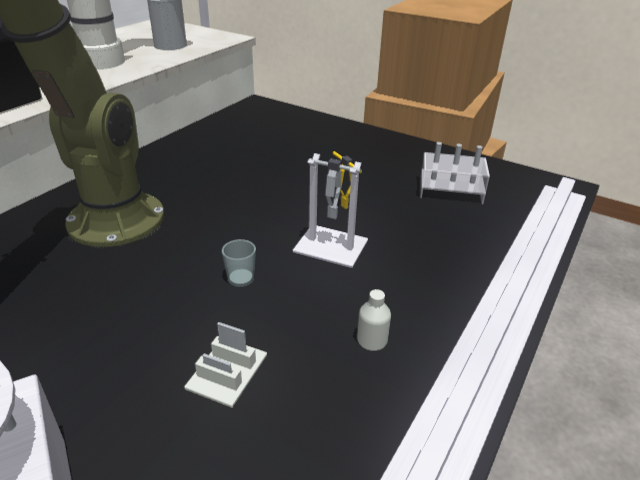

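View pics/top0.png

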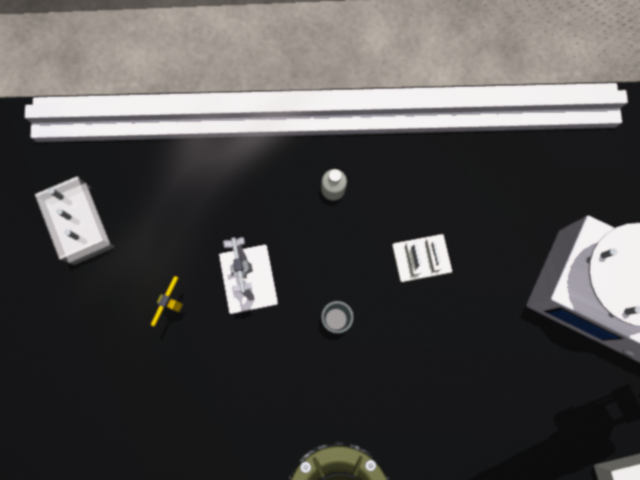

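The scene view shows the steel tweezers hung in the stand at (335,185), with the yellow look-alike behind at (345,185); from the top they are separate, grey at (240,270) and yellow at (168,300). The grey one in the stand is the one meant. In the scene view the tall plate is the rear one, (232,337), and the short one is at (217,363), so in the top view the left plate (414,258) is the tall one. Next I'll enlarge these areas to confirm and measure.

```bash
cat > h.py <<'E'
import numpy as np,cv2
from plant import arm
def ray(n,p,z):
    c=arm.calibration(n);T=np.array(c["T"]);d=T[:3,:3]@[(p[0]-c["cx"])/c["fx"],(p[1]-c["cy"])/c["fy"],1]
    return T[:3,3]+d*(z-T[2,3])/d[2]
def proj(n,P):
    c=arm.calibration(n);T=np.array(c["T"]);q=T[:3,:3].T@(np.array(P,float)-T[:3,3]);return np.array([c["fx"]*q[0]/q[2]+c["cx"],c["fy"]*q[1]/q[2]+c["cy"]])
E
python3 - <<'E'
from h import *
t=cv2.imread("pics/top0.png");s=cv2.imread("pics/scene0.png")
R=lambda i,x,y,w,h,k:cv2.resize(i[y:y+h,x:x+w],None,fx=k,fy=k,interpolation=cv2.INTER_CUBIC)
a=R(t,210,230,75,90,5);b=R(t,385,225,75,60,5)
can=np.zeros((600,800,3),np.uint8);can[:450,:375]=a;can[:300,400:775]=b
c=R(s,180,315,95,90,3);can[305:575,400:685]=c
cv2.imwrite("pics/c1.png",can)
cv2.imwrite("pics/c2.png",R(s,285,145,90,125,4.6))
g=cv2.cvtColor(t,cv2.COLOR_BGR2GRAY)
for name,(x,y,w,h) in dict(stand=(210,230,75,90),rack=(385,225,75,60)).items():
    m=(g[y:y+h,x:x+w]>200).astype(np.uint8) 
    cs,_=cv2.findContours(m,0,2);k=max(cs,key=cv2.contourArea)+[x,y]
    r=cv2.minAreaRect(k);print(name,r);P=np.array([ray("top",q,8)for q in cv2.boxPoints(r)]);print(P.round(1),P.mean(0).round(1),[np.linalg.norm(P[i]-P[i-1]).round(1) for i in range(4)])
for z,q in((0,(335,185)),(100,(600,290)),):print(ray("top",q,z).round())
print(proj("top",(214,-613,222)),proj("scene",(214,-613,222)))
E
```

```text
stand ((257.4814147949219, 276.5035705566406), (59.71354675292969, 27.798336029052734), 79.11447143554688)
[[550.  211.4   8. ]
 [560.7 148.    8. ]
 [424.1 124.1   8. ]
 [413.8 186.3   8. ]] [487.1 167.5   8. ] [np.float64(138.5), np.float64(64.2), np.float64(138.7), np.float64(63.0)]
rack ((421.8687744140625, 257.31072998046875), (37.890201568603516, 51.64293670654297), 79.2156982421875)
[[ 555.3 -147.6    8. ]
 [ 575.  -266.9    8. ]
 [ 487.3 -277.1    8. ]
 [ 468.  -159.2    8. ]] [ 521.4 -212.7    8. ] [np.float64(88.1), np.float64(120.9), np.float64(88.4), np.float64(119.4)]
[702. -19.   0.]
[ 425. -570.  100.]
[666.98278855 394.10694521] [-214.00744875  357.073788  ]
```

View pics/c1.png

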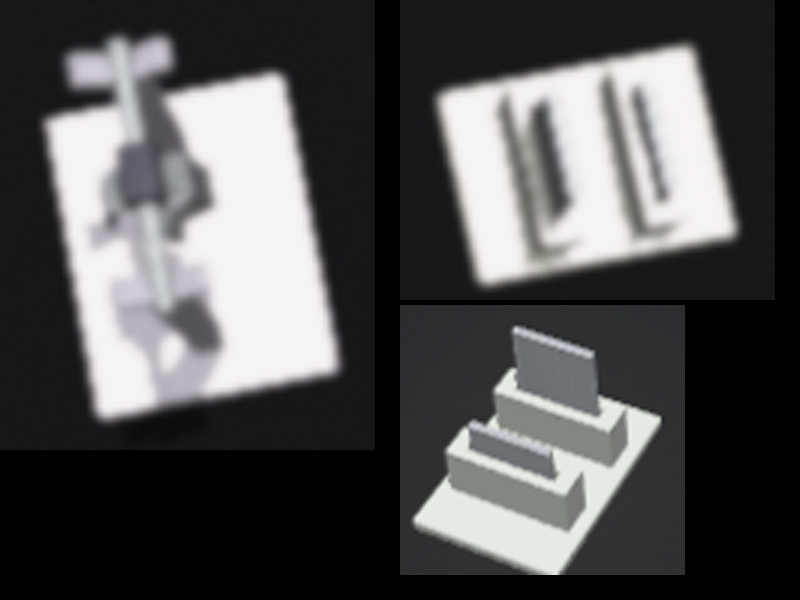

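View pics/c2.png

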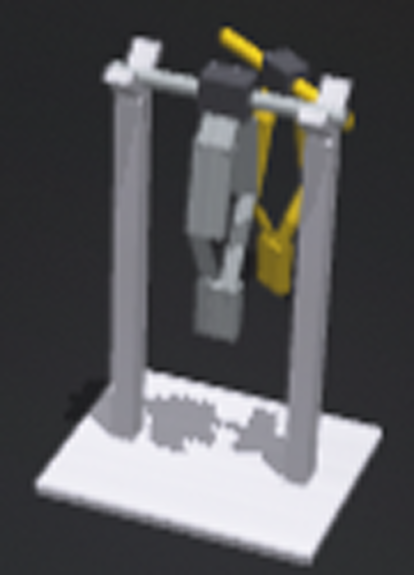

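```bash
python3 - <<'E'
from h import *
from scipy.spatial.transform import Rotation as Ro
def an(name,pts,z,n="top"):
    P=np.array([ray(n,p,z) for p in pts]);print(name,P[:,:2].round(1).tolist(),'mean',P.mean(0)[:2].round(1),'L',[np.linalg.norm(P[i]-P[i-1]).round(1) for i in range(len(P))],'ang',[np.degrees(np.arctan2(*(P[i]-P[i-1])[1::-1])).round(1) for i in range(len(P))])
    return P
cr=lambda L,o,k,b=(0,0):[((x-b[0])/k+o[0]-.0,(y-b[1])/k+o[1]) for x,y in L]
an("standbase",cr([(45,120),(283,73),(340,372),(97,418)],(210,230),5),8)
an("rackbase",cr([(438,95),(690,45),(737,235),(482,285)],(385,225),5,(400,0)),8)
an("bar",cr([(118,40),(163,305)],(210,230),5),207)
an("hubtop",cr([(140,173)],(210,230),5),216)
an("yellow",[(177,277),(153,325)],205)
an("plate scene top edge",cr([(515,328),(593,354)],(180,315),3,(400,305)),83,"scene")
an("short scene top edge",cr([(471,424),(551,451)],(180,315),3,(400,305)),56,"scene")
an("rack scene",cr([(660,418),(560,575),(415,522)],(180,315),3,(400,305)),8,"scene")
an("standscene",cr([(145,370),(382,432),(312,562),(37,487)],(285,145),4.6),8,"scene")
an("hub scene top",cr([(228,72)],(285,145),4.6),216,"scene")
o=arm.observe();print(Ro.from_rotvec(o["eef_rot"]).as_matrix().round(3))
# instrument corner triangulate
for z in (0,50,100,150,200,250,300):print(z,ray("top",(530,303),z).round()[:2],ray("scene",(40,375),z).round()[:2])
an("flask",[(333,188)],0);an("beaker",[(337,320)],0)
E
```

```text
standbase [[541.3, 255.8], [560.5, 145.5], [421.3, 121.4], [403.4, 231.9]] mean [481.6 188.6] L [np.float64(140.0), np.float64(112.0), np.float64(141.3), np.float64(112.0)] ang [np.float64(9.8), np.float64(-80.1), np.float64(-170.2), np.float64(99.2)]
rackbase [[554.2, -146.7], [574.8, -265.2], [485.0, -280.6], [465.0, -162.1]] mean [ 519.8 -213.7] L [np.float64(90.5), np.float64(120.3), np.float64(91.1), np.float64(120.2)] ang [np.float64(9.8), np.float64(-80.2), np.float64(-170.3), np.float64(99.6)]
bar [[536.6, 197.8], [430.3, 180.5]] mean [483.5 189.2] L [np.float64(107.7), np.float64(107.7)] ang [np.float64(9.3), np.float64(-170.7)]
hubtop [[481.3, 188.3]] mean [481.3 188.3] L [np.float64(0.0)] ang [np.float64(0.0)]
yellow [[461.6, 309.6], [369.0, 354.6]] mean [415.3 332.1] L [np.float64(103.0), np.float64(103.0)] ang [np.float64(-25.9), np.float64(154.1)]
plate scene top edge [[493.4, -192.8], [541.4, -184.7]] mean [ 517.4 -188.8] L [np.float64(48.6), np.float64(48.6)] ang [np.float64(-170.4), np.float64(9.6)]
short scene top edge [[501.5, -240.9], [549.1, -231.8]] mean [ 525.3
[... 403 characters left out ...]
4(112.8), np.float64(127.8), np.float64(110.8), np.float64(139.1)] ang [np.float64(95.2), np.float64(8.8), np.float64(-79.1), np.float64(-170.4)]
hub scene top [[483.8, 188.0]] mean [483.8 188. ] L [np.float64(0.0)] ang [np.float64(0.0)]
[[-0.944 -0.001  0.331]
 [-0.331  0.002 -0.944]
 [ 0.    -1.    -0.002]]
0 [ 410. -455.] [ 267. -387.]
50 [ 406. -437.] [ 315. -406.]
100 [ 401. -418.] [ 364. -424.]
150 [ 397. -400.] [ 412. -442.]
200 [ 393. -382.] [ 461. -461.]
250 [ 388. -363.] [ 510. -479.]
300 [ 384. -345.] [ 558. -497.]
flask [[694.9, -13.5]] mean [694.9 -13.5] L [np.float64(0.0)] ang [np.float64(0.0)]
beaker [[383.0, -11.9]] mean [383.  -11.9] L [np.float64(0.0)] ang [np.float64(0.0)]
```

Both views agree to about 2 mm: hub/cradle at (482.5, 188.5) and tall plate top at (517, -189.5, 83), with the stand and rack both at yaw 9.7°. First I raise the arm and swing it clear of the instrument box on the right.

drive_tool([
  [[0,1.92,0,0,-40,0,1],[0,1.92,0,0,-40,0,1],[0,1.92,0,0,-40,0,1],[0,1.92,0,0,-40,0,1],[0,1.92,0,0,-40,0,1],[0,0,0,-22.3,0,-32.3,1],[0,0,0,-22.3,0,-32.3,1],[0,0,0,-22.3,0,-32.3,1]],
])

```text
time: 0.77
tcp_pos: [264.8, -506.1, 422.6]
eef_rot: [-0.179, 2.133, -2.134]
contact_force: [0.4, 0.4, -0.1]
grip_width: 0.997
```

drive_tool([
  [[0,0,0,-22.3,0,-32.3,1],[0,0,0,-22.3,0,-32.3,1],[0,0,0,-22.3,0,-32.3,1],[0,0,0,-22.3,0,-32.3,1],[0,0,0,-22.3,0,-32.3,1],[0,0,0,-22.3,0,-32.3,1],[0,0,0,-22.3,0,-32.3,1],[0,0,0,-22.3,0,-32.3,1]],
])

```text
time: 1.43
tcp_pos: [397.0, -219.9, 422.3]
eef_rot: [-0.181, 2.133, -2.134]
contact_force: [0.2, -0.3, 0.5]
grip_width: 1.004
```

drive_tool([
  [[0,0,0,-14,0,-36,1],[0,0,0,-14,0,-36,1],[0,0,0,-14,0,-36,1],[0,0,0,-14,0,-36,1],[0,0,0,-14,0,-36,1],[0,0,0,-14,0,-36,1],[0,0,0,-14,0,-36,1],[0,0,0,-14,0,-36,1]],
])

```text
time: 2.1
tcp_pos: [458.3, 82.7, 422.4]
eef_rot: [-0.18, 2.132, -2.134]
contact_force: [0.4, 0.1, -0.2]
grip_width: 1.0
```

drive_tool([
  [[0,0,0,-10,10,-25,1],[0,0,0,-10,20,-25,1],[0,0,0,-10,20,-25,1],[0,0,0,-10,20,-25,1],[0,0,0,0,20,0,1],[0,0,0,0,20,0,1],[0,0,0,0,15,0,1],[0,0,0,0,0,0,1]],
])

```text
time: 2.77
tcp_pos: [479.3, 185.3, 294.1]
eef_rot: [-0.188, 2.134, -2.137]
contact_force: [-1.3, -0.7, -0.3]
grip_width: 0.997
```

```bash
python3 - <<'E'
from h import *
from scipy.spatial.transform import Rotation as Ro
o=arm.observe();p=np.array(o["tcp_pos"]);M=Ro.from_rotvec(o["eef_rot"]).as_matrix();print(p.round(1),M.round(3).tolist(),np.round(o["joint_pos"],2))
g=np.array([482.5,188.5,205-45]);print("tool delta",(M.T@(g-p)).round(1))
s=arm.get_image("scene")[...,::-1];t=arm.get_image("top")[...,::-1]
a=cv2.resize(s[100:300,240:440],(400,400),interpolation=2);b=cv2.resize(t[200:400,140:340],(400,400),interpolation=2)
cv2.imwrite("pics/p1.png",np.hstack([a,b]))
E
```

```text
[479.3 185.3 294.1] [[-0.986, -0.006, 0.169], [-0.169, -0.002, -0.986], [0.006, -1.0, 0.001]] [ 0.5   0.06 -0.95  1.64  0.05  1.47 -1.85]
tool delta [ -4.6 134.   -2.7]
```

View pics/p1.png

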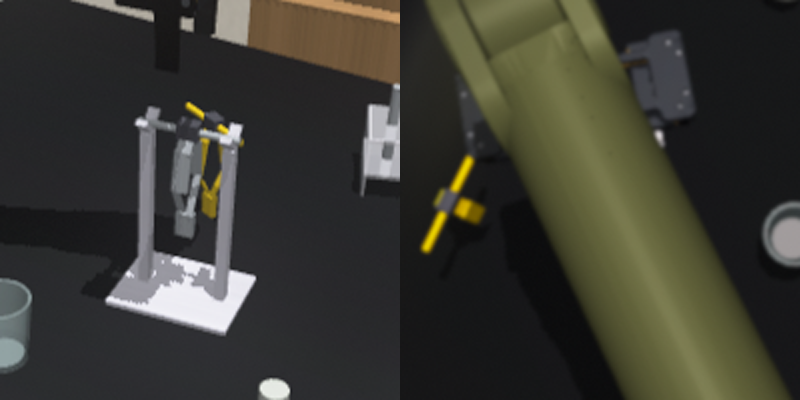

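The hand is over the stand, centred at crop-left (165,60) above the grey hub (188,125). The yellow one lies outside the body's footprint.

drive_tool([
  [[0,0,0,-2,10,0,1],[0,0,0,0,10,0,1],[0,0,0,0,10,0,1],[0,0,0,0,10,0,1],[0,0,0,0,10,0,1],[0,0,0,0,0,0,1],[0,0,0,0,0,0,1],[0,0,0,0,0,0,1]],
])

```text
time: 3.53
tcp_pos: [483.3, 186.6, 247.8]
eef_rot: [-0.181, 2.133, -2.133]
contact_force: [0.1, 0.2, 1.0]
grip_width: 1.001
```

```bash
cat > d.py <<'E'
from h import *;import sys
from scipy.spatial.transform import Rotation as Ro
def delta(*g,yaw=None):
    o=arm.observe();p=np.array(o["tcp_pos"]);M=Ro.from_rotvec(o["eef_rot"]).as_matrix();print(o["time"],p.round(1),"F",np.round(o["contact_force"],1),"w",round(o["grip_width"]*87,1),"q3,7",np.round(np.array(o["joint_pos"])[[2,6]],2))
    print("delta",(M.T@(np.array(g)-p)).round(1),"turn",np.degrees(Ro.from_matrix(M.T@np.array([[-.986,0,.168],[-.168,0,-.986],[0,-1,0]])).as_rotvec()).round(2))
if __name__=="__main__":delta(*map(float,sys.argv[1:]))
E
python3 d.py 482.5 188.5 158; python3 - <<'E'
from h import *
for z in (150,175,205,230):print(z,[ray("top",q,z).round()[:2].tolist() for q in((177,277),(153,325))],[ray("scene",q,z).round()[:2].tolist() for q in((333.9,152.6),(361,171.5))])
E
```

```text
3.5333 [483.3 186.6 247.8] F [0.1 0.2 1. ] w 87.1 q3,7 [-0.95 -1.88]
delta [ 0.5 89.8 -2. ] turn [ 0.    0.04 -0.02]
150 [[470.0, 321.0], [373.0, 369.0]] [[398.0, 333.0], [495.0, 288.0]]
175 [[466.0, 316.0], [371.0, 362.0]] [[423.0, 290.0], [516.0, 246.0]]
205 [[462.0, 310.0], [369.0, 355.0]] [[453.0, 237.0], [541.0, 196.0]]
230 [[458.0, 304.0], [367.0, 348.0]] [[478.0, 194.0], [561.0, 155.0]]
```

drive_tool([
  [[0,0,0,0.5,15,-2,1],[0,0,0,0,15,0,1],[0,0,0,0,15,0,1],[0,0,0,0,15,0,1],[0,0,0,0,15,0,1],[0,0,0,0,14,0,1],[0,0,0,0,0,0,1],[0,0,0,0,0,0,1]],
])

```text
time: 4.2
tcp_pos: [482.3, 188.4, 158.7]
eef_rot: [-0.182, 2.133, -2.133]
contact_force: [0.6, -0.1, 0.1]
grip_width: 0.997
```

drive_tool([
  [[0,0,0,0,0,0,0],[0,0,0,0,0,0,-0.4],[0,0,0,0,0,0,-0.7],[0,0,0,0,0,0,-1],[0,0,0,0,0,0,-1],[0,0,0,0,0,0,-1],[0,0,0,0,0,0,-1],[0,0,0,0,0,0,-1]],
])

```text
time: 4.87
tcp_pos: [482.3, 188.3, 158.5]
eef_rot: [-0.181, 2.133, -2.133]
contact_force: [0.3, -0.3, -1.5]
grip_width: 0.475
```

```bash
python3 d.py 482.5 188.5 158; python3 - <<'E'
from h import *
s=arm.get_image("scene")[...,::-1]
cv2.imwrite("pics/p2.png",cv2.resize(s[120:270,270:390],None,fx=4,fy=4,interpolation=2))
E
```

```text
4.8667 [482.3 188.3 158.5] F [ 0.3 -0.3 -1.5] w 41.3 q3,7 [-0.95 -1.94]
delta [-0.2  0.5 -0.1] turn [-0.    0.03  0.  ]
```

View pics/p2.png

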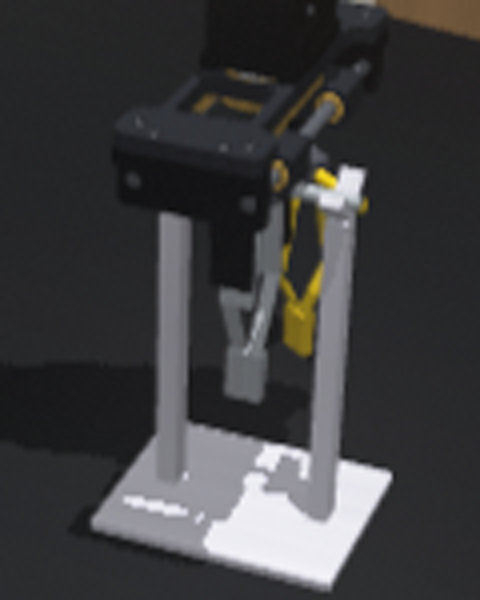

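The fingers straddle the legs, finger tip at (235,285), and are still closing at 41 mm. I'll keep closing.

drive_tool([
  [[0,0,0,0,0,0,-1],[0,0,0,0,0,0,-1],[0,0,0,0,0,0,-1],[0,0,0,0,0,0,-1],[0,0,0,0,0,0,-1],[0,0,0,0,0,0,-1],[0,0,0,0,0,0,-1],[0,0,0,0,0,0,-1]],
])

```text
time: 5.58
tcp_pos: [482.3, 188.3, 158.5]
eef_rot: [-0.181, 2.133, -2.133]
contact_force: [-0.3, 0.2, -0.7]
grip_width: 0.321
```

drive_tool([
  [[0,0,0,0,0,0,-1],[0,0,0,0,0,0,-1],[0,0,0,0,0,0,-1],[0,0,0,0,0,0,-1],[0,0,0,0,0,0,-1],[0,0,0,0,0,0,-1],[0,0,0,0,0,0,-1],[0,0,0,0,0,0,-1]],
])

```text
time: 6.25
tcp_pos: [482.4, 188.3, 158.5]
eef_rot: [-0.181, 2.133, -2.133]
contact_force: [-0.4, 0.4, -1.7]
grip_width: 0.321
```

Squeezed to the stop (27.9 mm). Lifting out.

drive_tool([
  [[0,0,0,0,-5,0,-1],[0,0,0,0,-8,0,-1],[0,0,0,0,-10,0,-1],[0,0,0,0,-10,0,-1],[0,0,0,0,-10,0,-1],[0,0,0,0,-10,0,-1],[0,0,0,0,-10,0,-1],[0,0,0,0,-7,0,-1]],
])

```text
time: 6.92
tcp_pos: [482.8, 188.5, 230.2]
eef_rot: [-0.179, 2.132, -2.132]
contact_force: [-0.0, 0.4, -1.1]
grip_width: 0.319
```

```bash
python3 d.py 517 -189.5 230; python3 - <<'E'
from h import *
s=arm.get_image("scene")[...,::-1]
cv2.imwrite("pics/p3.png",cv2.resize(s[90:270,270:390],None,fx=3.3,fy=3.3,interpolation=2))
E
```

```text
6.9167 [482.8 188.5 230.2] F [-0.   0.4 -1.1] w 27.7 q3,7 [-0.96 -1.89]
delta [3.000e+01 2.000e-01 3.784e+02] turn [-0.01  0.03 -0.09]
```

View pics/p3.png

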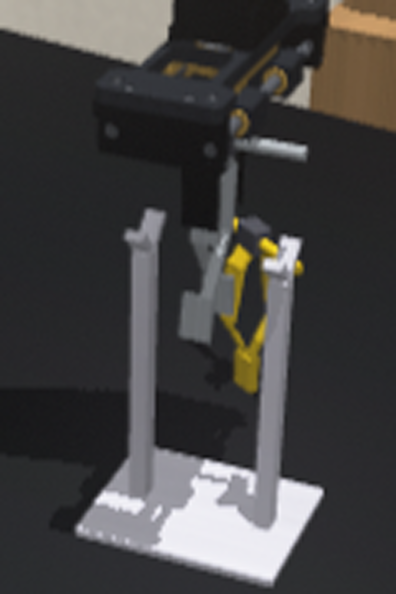

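The tweezers are lifted with jaws open, near jaw at (195,315), and the bar is clear of the cradles. Moving to the rack.

drive_tool([
  [[0,0,0,1,0,15,-1],[0,0,0,3,0,33,-1],[0,0,0,3,0,35,-1],[0,0,0,3,0,35,-1],[0,0,0,3,0,35,-1],[0,0,0,3,0,35,-1],[0,0,0,3,0,35,-1],[0,0,0,3,0,35,-1]],
])

```text
time: 7.63
tcp_pos: [503.8, -71.5, 228.6]
eef_rot: [-0.181, 2.133, -2.134]
contact_force: [0.5, 0.1, -1.1]
grip_width: 0.319
```

drive_tool([
  [[0,0,0,3,0,35,-1],[0,0,0,3,0,35,-1],[0,0,0,2,0,30,-1],[0,0,0,0,0,15,-1],[0,0,0,0,0,5,-1],[0,0,0,0,0,0,-1],[0,0,0,0,0,0,-1],[0,0,0,0,0,0,-1]],
])

```text
time: 8.3
tcp_pos: [516.8, -186.6, 228.7]
eef_rot: [-0.185, 2.132, -2.13]
contact_force: [0.6, -0.1, -1.2]
grip_width: 0.314
```

```bash
python3 d.py 517 -189.5 230; python3 - <<'E'
from h import *
s=arm.get_image("scene")[...,::-1]
cv2.imwrite("pics/p4.png",cv2.resize(s[220:410,160:300],None,fx=3.1,fy=3.1,interpolation=2))
for P in((517,-189.5,83),(517,-189.5,162)):print(proj("scene",P),proj("top",P))
E
```

```text
8.3 [ 516.8 -186.6  228.7] F [ 0.6 -0.1 -1.2] w 27.4 q3,7 [-0.64 -1.17]
delta [ 0.3 -1.3  2.9] turn [ 0.04  0.24 -0.01]
[230.73421232 327.13852119] [417.6960758  253.60238161]
[227.0827622  290.50223635] [424.44676655 246.83863544]
```

View pics/p4.png

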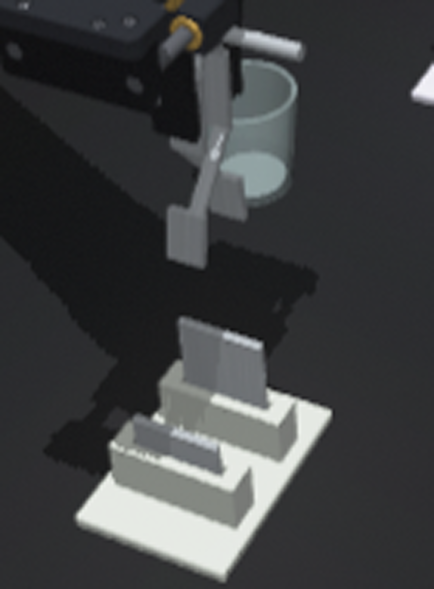

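The jaw midpoint is at crop (208,217), i.e. pixel (227,290), which matches the predicted position above the plate. Lowering the jaws over the plate.

drive_tool([
  [[0,0,0,0.3,5,1.5,-1],[0,0,0,0,8,1.4,-1],[0,0,0,0,8,0,-1],[0,0,0,0,8,0,-1],[0,0,0,0,8,0,-1],[0,0,0,0,5,0,-1],[0,0,0,0,0,0,-1],[0,0,0,0,0,0,-1]],
])

```text
time: 9.02
tcp_pos: [516.5, -192.1, 186.1]
eef_rot: [-0.182, 2.134, -2.133]
contact_force: [0.3, 0.8, -0.5]
grip_width: 0.322
```

```bash
python3 d.py 517 -189.5 143.5
```

```text
9.0167 [ 516.5 -192.1  186.1] F [ 0.3  0.8 -0.5] w 28.0 q3,7 [-0.63 -1.18]
delta [-1.  42.6 -2.5] turn [0.03 0.03 0.03]
```

drive_tool([
  [[0,0,0,-0.8,4,-2.4,-1],[0,0,0,0,7,0,-1],[0,0,0,0,7,0,-1],[0,0,0,0,7,0,-1],[0,0,0,0,7,0,-1],[0,0,0,0,6,0,-1],[0,0,0,0,4,0,-1],[0,0,0,0,0,0,-1]],
])

```text
time: 9.68
tcp_pos: [516.3, -189.5, 143.3]
eef_rot: [-0.183, 2.135, -2.133]
contact_force: [-0.1, -0.9, -0.4]
grip_width: 0.318
```

```bash
python3 d.py 517 -189.5 143.5; python3 - <<'E'
from h import *
s=arm.get_image("scene")[...,::-1]
cv2.imwrite("pics/p5.png",cv2.resize(s[220:410,160:300],None,fx=3.1,fy=3.1,interpolation=2))
E
```

```text
9.6833 [ 516.3 -189.5  143.3] F [-0.1 -0.9 -0.4] w 27.6 q3,7 [-0.63 -1.21]
delta [-0.7 -0.2  0.1] turn [0.06 0.03 0.09]
```

View pics/p5.png

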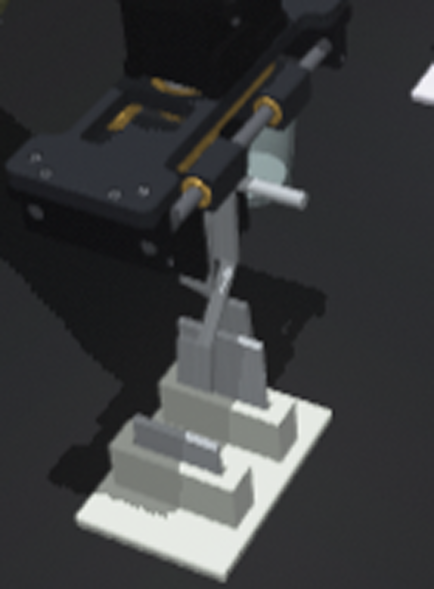

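The blades straddle the plate, near blade at (197,365) and far blade at (233,320). Releasing gradually.

drive_tool([
  [[0,0,0,0,0,0,-0.33],[0,0,0,0,0,0,-0.25],[0,0,0,0,0,0,-0.18],[0,0,0,0,0,0,-0.1],[0,0,0,0,0,0,0],[0,0,0,0,0,0,0.2],[0,0,0,0,0,0,0.6],[0,0,0,0,0,0,1]],
])

```text
time: 10.4
tcp_pos: [517.1, -189.9, 144.7]
eef_rot: [-0.181, 2.132, -2.133]
contact_force: [0.1, -0.3, -0.3]
grip_width: 0.643
```

drive_tool([
  [[0,0,0,0,0,0,1],[0,0,0,0,0,0,1],[0,0,0,0,0,0,1],[0,0,0,0,0,0,1],[0,0,0,0,0,0,1],[0,0,0,0,0,0,1],[0,0,0,0,0,0,1],[0,0,0,0,0,0,1]],
])

```text
time: 11.07
tcp_pos: [517.0, -189.7, 144.5]
eef_rot: [-0.181, 2.133, -2.133]
contact_force: [0.3, -0.1, -0.6]
grip_width: 0.996
```

```bash
python3 d.py 517 -189.5 182; python3 - <<'E'
from h import *
s=arm.get_image("scene")[...,::-1];t=arm.get_image("top")[...,::-1]
cv2.imwrite("pics/p6.png",np.hstack([cv2.resize(s[220:410,160:300],None,fx=3,fy=3,interpolation=2),cv2.resize(t[160:350,360:480],None,fx=3,fy=3,interpolation=2)]))
E
```

```text
11.0667 [ 517.  -189.7  144.5] F [ 0.3 -0.1 -0.6] w 86.7 q3,7 [-0.63 -1.21]
delta [ -0.  -37.5  -0.2] turn [-0.    0.03  0.  ]
```

View pics/p6.png

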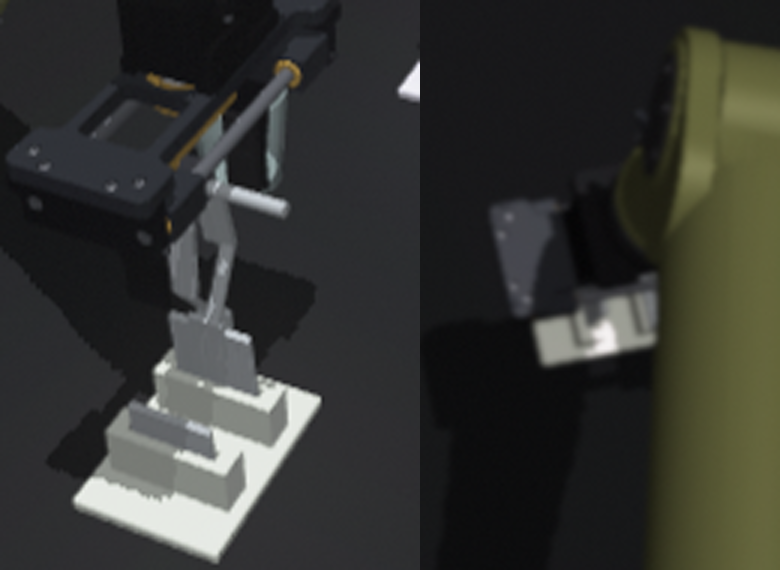

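Fingers are open and clear; the tweezers stand on the plate by their own spring, jaws at (205,330). The bar end has moved to pixel (255,289) from (258,284), so I'll work out how much of that is lean and how much is drop.

```bash
python3 - <<'E'
from h import *
e=np.array([.986,.168,0]);y=np.array([-.168,.986,0])
H=np.array([517,-189.5,190.5])
print("end nominal",proj("scene",H+55*e))
for dy in(-15,-8,8):print("y",dy,proj("scene",H+55*e+dy*y))
for dz in(-15,-8):print("z",dz,proj("scene",H+55*e+[0,0,dz]))
for dx in(-8,8):print("x",dx,proj("scene",H+(55+dx)*e))
for r in(-.1,.1):print("roll",r,proj("scene",H+[0,0,-112]+55*(e*np.cos(r)+np.array([0,0,np.sin(r)]))+112*(np.array([0,0,np.cos(r)])-e*np.sin(r))))
E
```

```text
end nominal [257.86196256 285.96087291]
y -15 [253.04615382 292.11781637]
y -8 [255.31113024 289.222076  ]
y 8 [260.37346024 282.74995858]
z -15 [258.28994269 293.56446018]
z -8 [258.09134919 290.03620531]
x -8 [253.09421977 284.52951492]
x 8 [262.65928178 287.40111025]
roll -0.1 [264.55589743 291.01755891]
roll 0.1 [250.87759129 281.38262749]
```

This fits the plate leaning in its loose pocket (hub about 8–9 mm toward the rack's -y), with no drop. Rise to hub height and close, which will set it upright again.

drive_tool([
  [[0,0,0,0,-5,0,1],[0,0,0,0,-8,0,1],[0,0,0,0,-8,0,1],[0,0,0,0,-8,0,1],[0,0,0,0,-6,0,1],[0,0,0,0,-3.5,0,1],[0,0,0,0,0,0,1],[0,0,0,0,0,0,1]],
])

```text
time: 11.83
tcp_pos: [517.1, -189.8, 183.2]
eef_rot: [-0.181, 2.133, -2.133]
contact_force: [0.9, 0.0, 0.8]
grip_width: 0.999
```

```bash
python3 d.py 517 -189.5 183; python3 - <<'E'
from h import *
s=arm.get_image("scene")[...,::-1]
cv2.imwrite("pics/p7.png",cv2.resize(s[220:410,160:300],None,fx=3.1,fy=3.1,interpolation=2))
E
```

```text
11.8333 [ 517.1 -189.8  183.2] F [0.9 0.  0.8] w 86.9 q3,7 [-0.63 -1.19]
delta [ 0.   0.2 -0.3] turn [-0.02  0.02 -0.01]
```

View pics/p7.png

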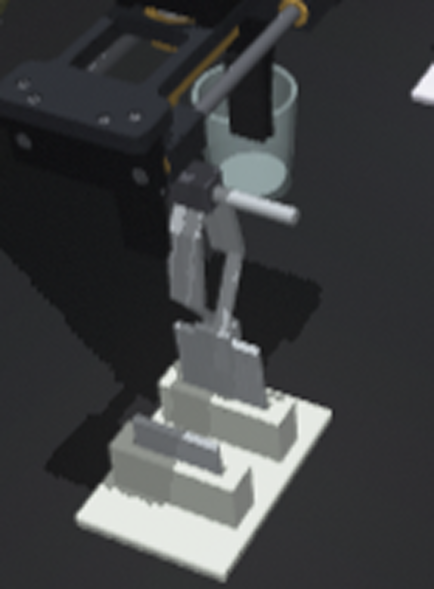

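The hub is free between the fingers at crop (196,187), tips at (148,250) and (250,135). Closing on the hub.

drive_tool([
  [[0,0,0,0,0,0,0.5],[0,0,0,0,0,0,0],[0,0,0,0,0,0,-0.3],[0,0,0,0,0,0,-0.4],[0,0,0,0,0,0,-0.5],[0,0,0,0,0,0,-0.6],[0,0,0,0,0,0,-0.7],[0,0,0,0,0,0,-1]],
])

```text
time: 12.55
tcp_pos: [517.0, -189.7, 183.0]
eef_rot: [-0.181, 2.133, -2.133]
contact_force: [-0.2, 0.2, 0.0]
grip_width: 0.479
```

drive_tool([
  [[0,0,0,0,0,0,-1],[0,0,0,0,0,0,-1],[0,0,0,0,0,0,-1],[0,0,0,0,0,0,-1],[0,0,0,0,0,0,-1],[0,0,0,0,0,0,-1],[0,0,0,0,0,0,-1],[0,0,0,0,0,0,-1]],
])

```text
time: 13.22
tcp_pos: [517.0, -189.7, 183.1]
eef_rot: [-0.181, 2.133, -2.133]
contact_force: [-0.2, 0.2, 0.7]
grip_width: 0.182
```

Gripped at 15.8 mm, the hub's 16 mm. Lifting the plate out slowly.

drive_tool([
  [[0,0,0,0,-3,0,-1],[0,0,0,0,-4,0,-1],[0,0,0,0,-5,0,-1],[0,0,0,0,-5,0,-1],[0,0,0,0,-5,0,-1],[0,0,0,0,-5,0,-1],[0,0,0,0,-5,0,-1],[0,0,0,0,-5,0,-1]],
])

```text
time: 13.88
tcp_pos: [517.1, -189.8, 220.7]
eef_rot: [-0.181, 2.133, -2.133]
contact_force: [-0.2, -0.8, -1.3]
grip_width: 0.183
```

drive_tool([
  [[0,0,0,0,-6,0,-1],[0,0,0,0,-7,0,-1],[0,0,0,0,-7,0,-1],[0,0,0,0,-6,0,-1],[0,0,0,0,-4,0,-1],[0,0,0,0,-2,0,-1],[0,0,0,0,0,0,-1],[0,0,0,0,0,0,-1]],
])

```text
time: 14.55
tcp_pos: [516.9, -189.7, 251.9]
eef_rot: [-0.181, 2.133, -2.133]
contact_force: [0.2, -0.0, -1.4]
grip_width: 0.184
```

```bash
python3 d.py 482.5 188.5 250; python3 - <<'E'
from h import *
s=arm.get_image("scene")[...,::-1]
cv2.imwrite("pics/p8.png",cv2.resize(s[180:410,150:310],None,fx=2.6,fy=2.6,interpolation=2))
E
```

```text
14.55 [ 516.9 -189.7  251.9] F [ 0.2 -0.  -1.4] w 16.0 q3,7 [-0.64 -1.16]
delta [ -29.8    1.9 -378.6] turn [0.   0.03 0.01]
```

View pics/p8.png

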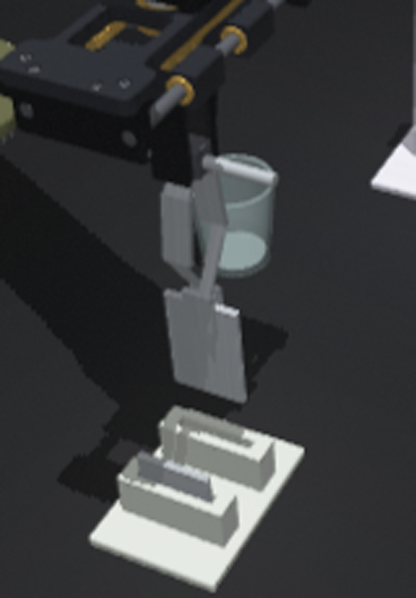

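The tall plate is held by the jaws, hanging upright at (205,345) clear of the rack, and the short plate still sits in its pocket. That was my last picture view. Next I check the hub position numerically while carrying it back.

```bash
python3 - <<'E'
from h import *
e=np.array([.986,.168,0]);p=np.array(arm.observe()["tcp_pos"])
print("measured end ~",(274/2.6+150,180/2.6+180))
for dz in(4,7.5,11):print(dz,proj("scene",p+[0,0,dz]+55*e))
for k in(-4,4):print("x",k,proj("scene",p+[0,0,7.5]+(55+k)*e))
E
```

```text
measured end ~ (255.3846153846154, 249.23076923076923)
4 [255.71208392 250.95204353]
7.5 [255.60033026 248.97494858]
11 [255.48798973 246.98747106]
x -4 [253.09374417 248.28135526]
x 4 [258.11507929 249.67080066]
```

drive_tool([
  [[0,0,0,-0.5,0,-6,-1],[0,0,0,-1,0,-12,-1],[0,0,0,-2,0,-20,-1],[0,0,0,-2,0,-25,-1],[0,0,0,-2,0,-28,-1],[0,0,0,-2,0,-28,-1],[0,0,0,-2,0,-28,-1],[0,0,0,-2,0,-28,-1]],
])

```text
time: 15.27
tcp_pos: [500.0, -12.2, 251.9]
eef_rot: [-0.182, 2.132, -2.133]
contact_force: [0.5, 0.6, -1.1]
grip_width: 0.178
```

drive_tool([
  [[0,0,0,-2,0,-28,-1],[0,0,0,-2,0,-28,-1],[0,0,0,-2,0,-28,-1],[0,0,0,-2,0,-28,-1],[0,0,0,-2,0,-26,-1],[0,0,0,-2,0,-22,-1],[0,0,0,-1.5,0,-16,-1],[0,0,0,-1,0,-10,-1]],
])

```text
time: 15.93
tcp_pos: [482.0, 174.8, 252.0]
eef_rot: [-0.186, 2.131, -2.13]
contact_force: [0.2, -0.1, -1.0]
grip_width: 0.184
```

drive_tool([
  [[0,0,0,0,0,-6,-1],[0,0,0,0,0,-4,-1],[0,0,0,0,0,0,-1],[0,0,0,0,0,0,-1],[0,0,0,0,0,0,-1],[0,0,0,0,0,0,-1],[0,0,0,0,0,0,-1],[0,0,0,0,0,0,-1]],
])

```text
time: 16.6
tcp_pos: [482.3, 180.2, 252.0]
eef_rot: [-0.18, 2.133, -2.134]
contact_force: [-0.3, -0.1, -1.7]
grip_width: 0.176
```

```bash
python3 d.py 482.5 188.5 218
```

```text
16.6 [482.3 180.2 252. ] F [-0.3 -0.1 -1.7] w 15.4 q3,7 [-0.96 -1.86]
delta [-1.6 34.  -8.2] turn [-0.01 -0.03  0.  ]
```

Hub sits 7–7.5 mm above the TCP, centred. Centre over the stand, then lower.

drive_tool([
  [[0,0,0,-0.8,0,-4,-1],[0,0,0,-0.8,0,-4.2,-1],[0,0,0,0,4,0,-1],[0,0,0,0,6,0,-1],[0,0,0,0,6,0,-1],[0,0,0,0,6,0,-1],[0,0,0,0,6,0,-1],[0,0,0,0,2,0,-1]],
])

```text
time: 17.27
tcp_pos: [481.7, 188.6, 220.6]
eef_rot: [-0.183, 2.134, -2.134]
contact_force: [-1.1, 0.2, -2.0]
grip_width: 0.183
```

```bash
python3 d.py 482.5 188.5 199
```

```text
17.2667 [481.7 188.6 220.6] F [-1.1  0.2 -2. ] w 15.9 q3,7 [-0.97 -1.9 ]
delta [-0.8 21.6  0.2] turn [-0.01  0.02  0.11]
```

drive_tool([
  [[0,0,0,-0.5,3,0,-1],[0,0,0,0,3,0,-1],[0,0,0,0,3,0,-1],[0,0,0,0,3,0,-1],[0,0,0,0,3,0,-1],[0,0,0,0,3,0,-1],[0,0,0,0,0,0,-1],[0,0,0,0,0,0,-1]],
])

```text
time: 17.93
tcp_pos: [482.7, 189.1, 203.9]
eef_rot: [-0.181, 2.133, -2.133]
contact_force: [-0.3, -0.4, -1.5]
grip_width: 0.18
```

drive_tool([
  [[0,0,0,0,1.5,0,-1],[0,0,0,0,1.5,0,-1],[0,0,0,0,0.8,0,-1],[0,0,0,0,0,0,-1],[0,0,0,0,0,0,-1],[0,0,0,0,0,0,-1],[0,0,0,0,0,0,-1],[0,0,0,0,0,0,-1]],
])

```text
time: 18.6
tcp_pos: [482.9, 189.1, 200.3]
eef_rot: [-0.181, 2.133, -2.133]
contact_force: [0.6, 0.6, -1.6]
grip_width: 0.18
```

Weight is still carried by the hand (-1.6 N). A little further, until the cradles take it.

drive_tool([
  [[0,0,0,0,1,0,-1],[0,0,0,0,0.6,0,-1],[0,0,0,0,0,0,-1],[0,0,0,0,0,0,-1],[0,0,0,0,0,0,-1],[0,0,0,0,0,0,-1],[0,0,0,0,0,0,-1],[0,0,0,0,0,0,-1]],
])

```text
time: 19.27
tcp_pos: [482.9, 189.2, 198.7]
eef_rot: [-0.181, 2.133, -2.133]
contact_force: [-0.0, 0.6, -0.4]
grip_width: 0.18
```

drive_tool([
  [[0,0,0,0,0.6,0,-1],[0,0,0,0,0.5,0,-1],[0,0,0,0,0,0,-1],[0,0,0,0,0,0,-1],[0,0,0,0,0,0,-1],[0,0,0,0,0,0,-1],[0,0,0,0,0,0,-1],[0,0,0,0,0,0,-1]],
])

```text
time: 19.93
tcp_pos: [482.9, 189.7, 198.0]
eef_rot: [-0.181, 2.133, -2.132]
contact_force: [-1.8, 1.8, 5.2]
grip_width: 0.181
```

The cradles bear it now (+5 N). Opening gently, then straight up.

drive_tool([
  [[0,0,0,0,-0.4,0,-0.62],[0,0,0,0,0,0,-0.55],[0,0,0,0,0,0,-0.45],[0,0,0,0,0,0,-0.3],[0,0,0,0,0,0,0],[0,0,0,0,0,0,0.4],[0,0,0,0,0,0,1],[0,0,0,0,0,0,1]],
])

```text
time: 20.6
tcp_pos: [482.8, 188.9, 197.8]
eef_rot: [-0.181, 2.133, -2.133]
contact_force: [0.1, -0.2, 0.0]
grip_width: 0.566
```

drive_tool([
  [[0,0,0,0,0,0,1],[0,0,0,0,0,0,1],[0,0,0,0,0,0,1],[0,0,0,0,-4,0,1],[0,0,0,0,-8,0,1],[0,0,0,0,-12,0,1],[0,0,0,0,-20,0,1],[0,0,0,0,-20,0,1]],
])

```text
time: 21.27
tcp_pos: [482.7, 189.2, 263.5]
eef_rot: [-0.181, 2.133, -2.133]
contact_force: [1.3, -0.1, 0.8]
grip_width: 0.994
```

drive_tool([
  [[0,0,0,0,-25,0,1],[0,0,0,0,-25,0,1],[0,0,0,0,-25,0,1],[0,0,0,0,-25,0,1],[0,0,0,0,0,0,1],[0,0,0,0,0,0,1],[0,0,0,0,0,0,1],[0,0,0,0,0,0,1]],
])

```text
time: 21.93
tcp_pos: [482.3, 188.9, 361.2]
eef_rot: [-0.182, 2.133, -2.134]
contact_force: [-0.5, 1.0, -0.6]
grip_width: 1.002
```

```bash
python3 - <<'E'
from h import *
import time
s0=cv2.imread("pics/scene0.png").astype(int);f=[arm.get_image("scene")[...,::-1].astype(int) for _ in range(6)]
cv2.imwrite("pics/p9.png",f[-1].astype(np.uint8))
print("motion between frames",[(abs(f[i]-f[i-1]).max(2)[140:260,290:380]>30).sum() for i in range(1,6)])
b=f[-1]
def diff(n,x0,x1,y0,y1):print(n,(abs(b-s0).max(2)[y0:y1,x0:x1]>40).sum())
diff("flask",350,400,285,355);diff("beaker",215,262,235,290);diff("short plate",198,236,350,376)
# plate: new grey pixels below/around former jaw
d=(abs(b-s0).max(2)>35)[150:260,295:365].astype(np.uint8);cs,_=cv2.findContours(d,0,2);
for k in cs:
    if cv2.contourArea(k)>30:
        r=cv2.minAreaRect(k+[295,150]);print("changed blob",cv2.contourArea(k),np.round(cv2.boxPoints(r)).tolist(),cv2.boundingRect(k+[295,150]))
e=np.array([.986,.168,0]);J=np.array([482.5,188.5,98])
print("expected plate corners",[proj("scene",J+k*25*e+[0,0,z]).round(0).tolist() for k,z in((-1,0),(1,0),(1,-75),(-1,-75))])
print(arm.observe()["contact_force"],arm.observe()["tcp_pos"])
E
```

```text
motion between frames [np.int64(2), np.int64(0), np.int64(4), np.int64(2), np.int64(1)]
flask 0
beaker 0
short plate 0
changed blob 140.5 [[295.0, 236.0], [317.0, 234.0], [318.0, 246.0], [296.0, 248.0]] (296, 234, 22, 14)
changed blob 543.0 [[313.0, 239.0], [320.0, 207.0], [347.0, 213.0], [340.0, 245.0]] (316, 207, 27, 39)
expected plate corners [[321.0, 207.0], [343.0, 212.0], [341.0, 241.0], [320.0, 235.0]]
[ 0.58398957 -0.4428495   0.57266205] [482.6547673  188.99743556 361.47971111]
```

The plate hangs where expected, and the hub/bar area matches the starting picture. Bystanders show no change. I'll let any swing die out, then hand in.

drive_tool([
  [[0,0,0,0,0,0,1],[0,0,0,0,0,0,1],[0,0,0,0,0,0,1],[0,0,0,0,0,0,1],[0,0,0,0,0,0,1],[0,0,0,0,0,0,1],[0,0,0,0,0,0,1],[0,0,0,0,0,0,1]],
])

```text
time: 22.9
tcp_pos: [482.8, 189.2, 361.9]
eef_rot: [-0.181, 2.133, -2.133]
contact_force: [-0.3, 0.1, 0.5]
grip_width: 0.998
```

drive_tool([
  [[0,0,0,0,0,0,1],[0,0,0,0,0,0,1],[0,0,0,0,0,0,1],[0,0,0,0,0,0,1],[0,0,0,0,0,0,1],[0,0,0,0,0,0,1],[0,0,0,0,0,0,1],[0,0,0,0,0,0,1]],
])

```text
time: 23.57
tcp_pos: [482.8, 189.1, 361.9]
eef_rot: [-0.181, 2.133, -2.133]
contact_force: [0.2, 0.4, -0.0]
grip_width: 1.003
```

```bash
python3 - <<'E'
from h import *
a=cv2.imread("pics/p9.png").astype(int);b=arm.get_image("scene")[...,::-1].astype(int);s0=cv2.imread("pics/scene0.png").astype(int)
print("change since p9",(abs(b-a).max(2)[140:260,290:380]>30).sum(),"hub area vs start",(abs(b-s0).max(2)[150:195,305:365]>40).sum())
print(arm.close_job())
E
```

```text
change since p9 1 hub area vs start 73
the job is handed in; nothing more can be done
None
```

The tweezers are back in the stand's two V cradles with the tall plate hanging below them. I handed the job in at about 23.6 s of the 66 s, and no verdict was reported.

**What I did:** I squeezed the tweezers open in the stand, set them over the tall plate in the rack and opened the fingers fully, so they held by their own spring. I then gripped them by the hub (15.8 mm, against 16 mm given), lifted the plate out, hung them up and backed off 160 mm.

**Last checks:**
- **At rest:** almost no pixels changed around the tweezers over the last 1.5 s or so.
- **Plate:** it appears where its expected corners project, to within a few pixels.
- **Bystanders:** the flask, beaker and short plate showed no pixel change, checked once the hand had backed off.
- **Robot:** the force on the tool reads about zero.

**Not fully confirmed:**
- **Hub position:** the hub area differs from the starting picture by 73 pixels above threshold. I put this down to the arm's shadow and the legs held slightly apart by the plate, but I had no picture views left to check by eye.
- **Lean in the rack:** while released there, the tweezers leaned about 8 mm with the plate in its loose pocket. Gripping the hub set them upright again.

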